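# Rock the angle gauge on the carving log to its red hand

### The job

Pull the yellow angle gauge straight up out of its spring-catch stand and stand it upright across the crown of the hewn log. Then rock it over on the wood, the flat of its base touching the log, until the swinging black pointer settles over the red index hand. Finish while holding it there, lightly pressed on the wood, so that the touching point can be pencilled, and leave the cup, paint bottle and palette alone.

Things in the scene. Friction and masses are not known exactly. Their poses are not given: they have to be found in the camera images.
- gauge_mid (a point): middle of the angle gauge, 65 mm above its underside: an upright flat yellow housing 130 mm tall, 26 mm thick (its x), on a steel base 120 mm long (its y); z up. White dial on its +x face, centre 66 mm above the underside. Grip across the thickness at the black cap on top (faces flat; the top 54 mm are 64 mm wide, below that 114 mm). About 0.27 kg. Starts upright in the stand
- pointer (a joint): reading of the black pendulum pointer, rad: 0 when it hangs straight down the dial (gauge upright), positive when its tip is on the gauge's +y side. It hangs plumb, so it reads the gauge's lean: leaning the gauge's top to its own +y by an angle makes it read that angle. Swings for about a second after a move
- mark (a joint): where the red index hand with its rim tab is set, rad, on the same scale as the pointer (between 0.20 and 0.45, always on the +y side); it stays where it is
- pointer_tip (a point): tip of the black pointer, 39 mm from the dial centre; its z axis runs along the pointer
- mark_tab (a point): centre of the red tab (9 mm wide, 10 mm long) at the rim end of the red hand, 46 mm from the dial centre; its z axis points to the dial centre
- stand: low wooden stand, fixed; origin under its middle. Slot along its y, floor 8 mm above the table; the gauge's base stands in it with 1.5 mm play. A sprung steel ball in each end cheek (cheek tops 30 mm above the table; stand 74 by 196 mm) catches over the base's lip: drawing the gauge straight up takes 6 to 10 N over the first 5 mm
- log_axis (a point): middle of the log's axis, 68 mm above the table. The log, a hand-hewn round of wood, lies along this point's x axis: 160 mm long, about 116 mm across (radius varies along it from 55 to 58 mm), crown about 126 mm above the table; wedged on a board 150 by 190 mm; all fixed
- cup: red plastic cup, 92 mm across, 115 mm tall; origin under its middle. Leave alone.
- paint: blue-grey paint bottle, 52 mm across, 145 mm tall; origin under its middle. Leave alone.
- palette: white paint palette, a disc 156 mm across, 12 mm thick; origin under its middle. Leave alone.
Not all that is in view belongs to the job. What is shaped like the part that bears gauge_mid but blue is not meant.

How it is judged:
On the way, in this order (a step that is already met when the one before it is completed fails the run):
1. the gauge is drawn up clear of its stand, in the fingers (z of gauge_mid in the frame of stand above 0.11 m and contact force between gauge and stand below 0.05 N and contact force between the fingers and gauge above 1 N), for 0.1 s.
2. the gauge stands upright on the log's crown, its pointer within 0.1 rad of zero (contact force between gauge and log above 0.3 N and value of joint pointer between -0.1 and 0.1 rad and y of log_axis in the frame of gauge_mid between -0.052 and 0.052 m), for 0.15 s.
3. rocked over on the wood until the pointer is over the red hand (contact force between gauge and log above 0.3 N and angle between the z axis of pointer_tip and the z axis of mark_tab, either way round below 0.07 rad), for 0.3 s.
At the end, for the whole second after the job is handed in: The fingers hold the gauge, the flat of its base pressed on the log with 0.3 to 25 N, across the log within 15 degrees and dial upright within 10, the pointer at rest within 0.07 rad of the red hand; cup, bottle and palette within 20 mm of their places (all of step 3 and velocity of joint pointer between -0.4 and 0.4 rad/s and contact force between gauge and log below 25 N and y of log_axis in the frame of gauge_mid between -0.052 and 0.052 m and angle between the x axis of gauge_mid and the x axis of log_axis, either way round below 0.26 rad and angle between gauge_mid's own x axis and vertical between 1.4 and 1.74 rad and height (world z) of gauge_mid above 0.165 m and contact force between the fingers and gauge above 1 N and distance of each of cup, paint, palette from where it was at the start of the episode below 0.02 m); the arm keeps its last pose, push and grip.
It fails at once if the gauge is rammed on the log (over 50 N) (contact force between gauge and log above 50 N).
It fails at once if a bystander is bumped or tipped (distance of any of cup, paint, palette from where it was at the start of the episode above 0.03 m or angle between any of cup, paint's own z axis and vertical above 0.5 rad).
It also fails if it takes over 48 s, if anything falls off the work surface, if the arm or the gripper's body presses on something with over 40 N, if the wrist force passes 120 N, or if a joint passes its speed limit or range.

### The arm

A 6-joint arm with a two-finger parallel gripper is mounted at the origin on the work surface. World frame = base frame: x ahead of the robot, y to its left, z up, the work surface at z = 0. Lengths are in m, angles in rad, forces in N, time in s.
With the tool pointing down it reaches from about 0.275 to 0.825 m from the base axis. Payload 5.2 kg.
Tool frame: the origin (TCP) lies at the very end of the fingers, on their centre line; the grasp point (between the pads) lies 19 mm behind it; z points along the fingers, y is the line along which they close (so a half turn about z gives the same grasp; the last joint's range is limited). The gripper opens to 93 mm and grips with 3 to 60 N. Pads are 15 mm wide; open, the fingers measure 128 mm over their backs; the gripper's body (75 mm by 188 mm) begins 65 mm behind the grasp point.
Start: joints at [-1.47, 0.259, 1.535, -0, 1.348, -0.203], TCP at [0.165, -0.525, 0.219] pointing down, gripper open.
Joint ranges: [-3.14, 3.14], [-0.91, 2.08], [0.19, 2.58], [-1.22, 4.36], [0.22, 2.71], [-3.12, 3.12]. Speed limits (rad/s): [2.57, 2.57, 3.14, 3.14, 3.14, 3.14].

### API

Orientations are given as a unit quaternion [x, y, z, w].
In Python, from rig import bot, optics, ticket gives the robot as it stands. The module is installed in compiled form; this text tells all that it offers.
- The arm moves only by the tool arm_command, never from a script. Its arguments are lists of equal length, an entry for each row: "travel": the shift along the world's x, y, z as a fraction of full scale, a list of three; "turn": the turn, a rotation vector about the world's x, y, z as a fraction of full scale, a list of three; "fingers": the opening, from 0 (shut) to 1 (fully open). A call has exactly 10 rows; each row is the pose to reach, as a shift and turn from the pose commanded when the call began; what a row does not reach only later rows make up. Full scale, the value 1, is 0.5 m for a shift and 60 degrees for a turn. A row lasts 1/8 s, in which the tool goes at most 62.5 mm and 10.7 degrees, less where a joint would pass 70% of its speed; a pose out of reach is approached as far as the arm can. A call with a number of a shift or a turn outside -1 to 1 is refused whole. A call with a gripper value outside its range is refused whole. The fingers move at their own pace and stop on an object; "squeeze" is the grip in N (left out, the last holds). Time passes only in rows, so rows that repeat a pose let the fingers close, or fill a call up. It gives the time, the measured TCP pose, the force, the opening and the grip force at its end, in the units of the state.
- bot.observe(): the state, without advancing time (a new reading comes with each control period).
- optics.read_camera(name): name is "scene" or "top"; returns a dict with "image" (400x640x3 uint8, blue, green, red), "fov_y" (degrees; the focal length in pixels is half the picture's height over the tangent of half this angle, whatever the lens; pixels are square), "cx", "cy" (the principal point, pixels), "R" (3x3) and "t" (3): a world point X has camera coordinates R X + t. Camera axes: x right, y down, z forward; pixel columns grow to the right and rows downward; lengths in m; the calibration is good to about 2 mm. A picture is of the moment at which its call begins. There is no depth.
- ticket.finish_job(): hands the job in; it is judged then, once.
The state is a dict: "clock": time; "qpos": joint angles; "qd": joint speeds; "tau": joint torques, N m; "eef_pos": TCP position; "tcp_rot": TCP orientation; "wrist_force": force on the tool from outside, world axes, zero at the start; "moment": the same for the moment, N m; "grip_width": finger opening in m; "gripper_force": force on a finger pad.
Only numpy, scipy, OpenCV 4.12 (cv2) and the standard library are available. Lean on these libraries where they do the work, as an engineer would, in place of code of your own. Each camera call takes 0.05 s, during which the arm holds its last target. There are 200 camera calls.

## Working session

There is one attempt and no reset: what is moved stays moved. The work goes in short steps, Python scripts to look and compute and a tool call to move; the robot and the scene stay as the last step left them, time stands still between calls to the robot, and variables do not carry over. Pictures are saved under pics/ and viewed, at most 10 in all, crops included, and the job is handed in when it is done.

Besides the shell and the picture viewer there is one more tool, called by a JSON object that holds its "api" and its "payload", one argument or row to a line. arm_command: Moves the arm, as the interface text tells. Its arguments: {"type":"object","properties":{"travel":{"type":"array"},"turn":{"type":"array"},"fingers":{"type":"array"},"squeeze":{"type":"number"}},"required":["travel","turn","fingers"]}

```bash
mkdir -p pics
cat > h.py <<'E'
import numpy as np,cv2
from rig import bot,optics,ticket
def cam(n):
    c=optics.read_camera(n); c['f']=200/np.tan(np.radians(c['fov_y']/2)); return c
def ray(c,u,v):
    d=np.array([(u-c['cx'])/c['f'],(v-c['cy'])/c['f'],1.]); R=np.array(c['R']); return -R.T@np.array(c['t']),R.T@d
def plane(c,u,v,z):
    o,d=ray(c,u,v); return o+d*(z-o[2])/d[2]
def proj(c,X):
    p=np.array(c['R'])@np.array(X)+np.array(c['t']); return c['cx']+c['f']*p[0]/p[2],c['cy']+c['f']*p[1]/p[2]
E
python3 - <<'E'
from h import *
for n in("scene","top"):
    c=cam(n); cv2.imwrite(f"pics/{n}0.png",c['image']); print(n,c['f'],c['cx'],c['cy'],np.round(ray(c,320,200),3),c['image'].shape)
s=bot.observe(); print(s)
E
```

```text
scene 478.16117748946806 313.28852111784727 194.2310570968827 [[ 1.196  0.534  1.262]
 [-0.406 -0.365 -0.838]] (400, 640, 3)
top 511.17840792811865 313.92392659854005 192.6758798546239 [[ 0.518  0.012  1.487]
 [ 0.058 -0.023 -0.998]] (400, 640, 3)
{'clock': 0.1, 'qpos': array([-1.46981218e+00,  2.59257153e-01,  1.53593085e+00,  4.97059795e-06,
        1.34801177e+00, -2.02844006e-01]), 'qd': array([-0.00107083, -0.00033286, -0.00282898, -0.00031994, -0.00057175,
        0.00059353]), 'tau': array([ 2.90912831e-03, -4.38209653e+01, -2.84642172e+01,  7.22133717e-02,
        3.62784800e-02, -5.13642317e-05]), 'eef_pos': array([ 0.16449845, -0.52432552,  0.217925  ]), 'tcp_rot': array([ 9.88482995e-01,  1.51329847e-01,  4.33277713e-05, -8.02393011e-04]), 'wrist_force': array([0.3589642 , 0.3352914 , 0.10721165]), 'moment': array([-0.00207009, -0.03009157,  0.01114767]), 'gripper_force': 0.0, 'grip_width': 0.092734215579553}
```

View pics/scene0.png

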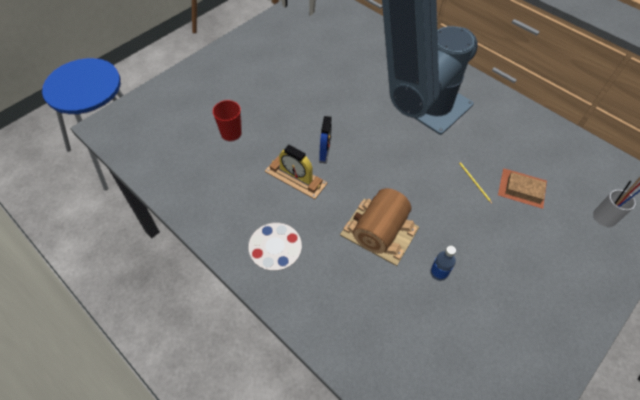

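View pics/top0.png

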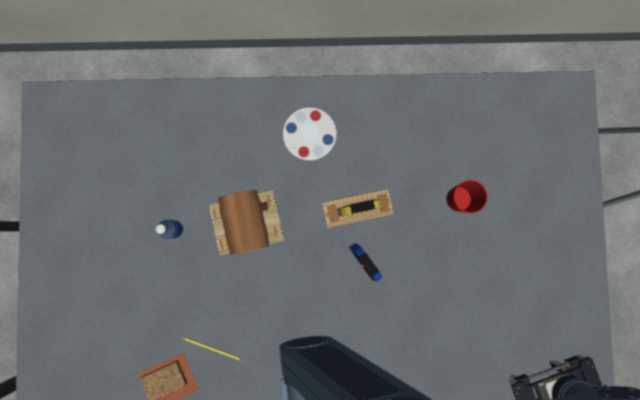

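The scene view shows the gauge at about (296,165) in its stand with its dial toward the camera (+x side), and the log at (383,220). In the top view the gauge cap is at (362,208), the stand at (358,208), the log at (245,221), and the blue decoy at (366,263).

Run:
```python
from h import *
s=cv2.imread("pics/scene0.png");t=cv2.imread("pics/top0.png")
a=cv2.resize(s[135:200,255:335],None,fx=5,fy=5,interpolation=2)
b=cv2.resize(s[180:265,335:425],None,fx=4.4,fy=4.4,interpolation=2)
c=cv2.resize(t[180:265,200:400],None,fx=4,fy=3,interpolation=2)
o=np.zeros((600,800,3),np.uint8); o[:325,:400]=a; o[:min(340,b.shape[0]),400:400+min(400,b.shape[1])]=b[:340,:400]; o[345:600]=c[:255]
cv2.imwrite("pics/z1.png",o)
C=cam("top")
def rect(m,z,name):
    n=max(cv2.findContours(m.astype(np.uint8),0,1)[0],key=cv2.contourArea)
    p=cv2.boxPoints(cv2.minAreaRect(n)); P=np.array([plane(C,*q,z) for q in p])
    e1,e2=P[1]-P[0],P[2]-P[1]; e=e1 if np.linalg.norm(e1)>np.linalg.norm(e2) else e2
    print(name,P.mean(0).round(4),'L',np.linalg.norm(e1).round(3),np.linalg.norm(e2).round(3),'ang',np.degrees(np.arctan2(e[1],e[0])).round(1),p.mean(0))
h=cv2.cvtColor(t,cv2.COLOR_BGR2HSV);H,S,V=[h[...,i].astype(int) for i in range(3)]
R=np.zeros(H.shape,bool)
w=(H<28)&(S>60)
r=R.copy();r[180:235,315:400]=1; rect(cv2.morphologyEx((w&r).astype(np.uint8),3,np.ones((15,15))),.03,'stand')
r=R.copy();r[195:220,335:388]=1; rect((V<45)&r,.138,'cap')
r=R.copy();r[180:265,200:295]=1; rect((w&r),.02,'board')
rect((w&r&(V<170)&(S>110)),.1,'log')
print(h[221,245],h[200,272],h[208,362],h[208,330])
```

```text
stand [ 0.5775 -0.1283  0.03  ] L 0.193 0.073 ang -79.3 [357.4546  208.05768]
cap [ 0.5777 -0.1297  0.138 ] L 0.058 0.02 ang -79.9 [361.9423  206.21155]
board [0.5479 0.1927 0.02  ] L 0.189 0.174 ang -78.6 [245.44707 221.01175]
log [0.5465 0.1816 0.1   ] L 0.127 0.159 ang -168.6 [245.93243 220.9054 ]
[ 14 129 130] [ 16  76 161] [110  26  29] [ 14 129 142]
```

View pics/z1.png

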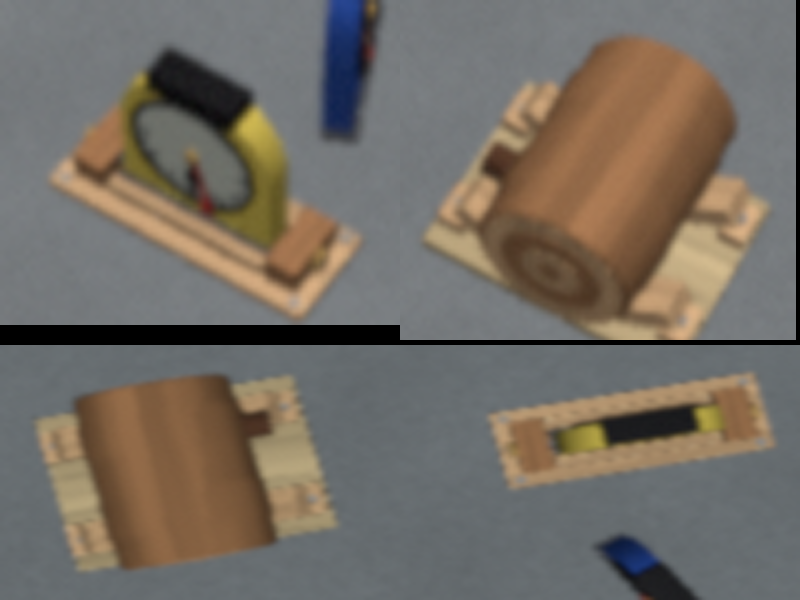

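Zoomed, the dial faces world +x with its red hand to the right of the pointer (+y). The gauge's yaw is about 10.4° and the log axis's about 11.4°.

{"api": "arm_command", "payload": {
  "travel": [
    [0.08, 0.08, 0.06],
    [0.17, 0.16, 0.08],
    [0.26, 0.25, 0.08],
    [0.36, 0.34, 0.08],
    [0.46, 0.44, 0.08],
    [0.56, 0.54, 0.08],
    [0.66, 0.63, 0.08],
    [0.74, 0.71, 0.08],
    [0.8, 0.77, 0.08],
    [0.825, 0.792, 0.08]
  ],
  "turn": [
    [0, 0, 0.1],
    [0, 0, 0.2],
    [0, 0, 0.3],
    [0, 0, 0.4],
    [0, 0, 0.5],
    [0, 0, 0.6],
    [0, 0, 0.7],
    [0, 0, 0.8],
    [0, 0, 0.9],
    [0, 0, 1]
  ],
  "fingers": [1, 1, 1, 1, 1, 1, 1, 1, 1, 1],
  "squeeze": 40
}}

```text
clock: 1.4
eef_pos: [0.5789, -0.1255, 0.2579]
tcp_rot: [0.778, 0.628, 0.0, -0.001]
wrist_force: [0.4, -0.3, 0.2]
grip_width: 0.0932
gripper_force: 0.0
```

Run:
```python
from h import *
from scipy.spatial.transform import Rotation as Ro
s=bot.observe(); y=Ro.from_quat(s['tcp_rot']).as_matrix()[:,1]
print(s['clock'],s['eef_pos'],np.degrees(np.arctan2(y[1],y[0])),s['qpos'])
c=cam("top"); print(plane(c,243.8,222,.068),plane(c,243.8,222,.12))
```

```text
1.4 [ 0.57885107 -0.12545003  0.25790451] -12.163210770103303 [-4.02175061e-01  3.13931158e-01  1.36357966e+00  9.14859588e-04
  1.46495036e+00 -1.89983674e-01]
[0.54396937 0.19142576 0.068     ] [0.54302486 0.18485591 0.12      ]
```

{"api": "arm_command", "payload": {
  "travel": [
    [0, 0, 0],
    [0, 0, 0],
    [0, 0, -0.02],
    [0, 0, -0.08],
    [0, 0, -0.14],
    [0, 0, -0.2],
    [0, 0, -0.25],
    [0, 0, -0.28],
    [0, 0, -0.3],
    [0, 0, -0.3]
  ],
  "turn": [
    [0, 0, 0.15],
    [0, 0, 0.3],
    [0, 0, 0.375],
    [0, 0, 0.375],
    [0, 0, 0.375],
    [0, 0, 0.375],
    [0, 0, 0.375],
    [0, 0, 0.375],
    [0, 0, 0.375],
    [0, 0, 0.375]
  ],
  "fingers": [1, 1, 1, 1, 1, 1, 1, 1, 1, 1]
}}

```text
clock: 2.7
eef_pos: [0.5768, -0.1289, 0.1084]
tcp_rot: [0.644, 0.765, -0.0, -0.0]
wrist_force: [0.6, 0.3, -0.4]
grip_width: 0.0932
gripper_force: 0.0
```

Run:
```python
from h import *
from scipy.spatial.transform import Rotation as Ro
c=cam("scene")
s=bot.observe(); y=Ro.from_quat(s['tcp_rot']).as_matrix()[:,1]
print(s['clock'],s['eef_pos'],np.degrees(np.arctan2(y[1],y[0])),s['wrist_force'])
cv2.imwrite("pics/z2.png",cv2.resize(c['image'][90:215,235:395],None,fx=4,fy=4,interpolation=2))
```

```text
2.75 [ 0.57725318 -0.12902775  0.10906179] 9.88456246053086 [0.68654482 0.51696134 0.29848318]
```

View pics/z2.png

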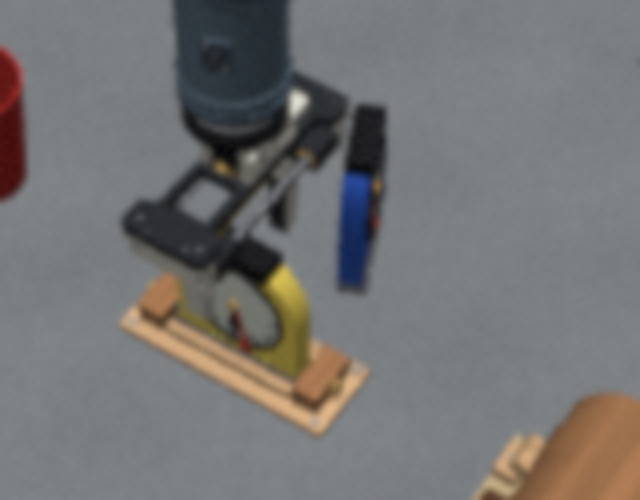

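The fingers straddle the cap cleanly, around (235,290) in the crop. Next I close the grip.

{"api": "arm_command", "payload": {
  "travel": [
    [0, 0, 0],
    [0, 0, 0],
    [0, 0, 0],
    [0, 0, 0],
    [0, 0, 0],
    [0, 0, 0],
    [0, 0, 0],
    [0, 0, 0],
    [0, 0, 0],
    [0, 0, 0]
  ],
  "turn": [
    [0, 0, 0],
    [0, 0, 0],
    [0, 0, 0],
    [0, 0, 0],
    [0, 0, 0],
    [0, 0, 0],
    [0, 0, 0],
    [0, 0, 0],
    [0, 0, 0],
    [0, 0, 0]
  ],
  "fingers": [0, 0, 0, 0, 0, 0, 0, 0, 0, 0],
  "squeeze": 45
}}

```text
clock: 4.0
eef_pos: [0.577, -0.1288, 0.1086]
tcp_rot: [0.643, 0.766, 0.0, -0.0]
wrist_force: [-0.2, -0.4, -0.6]
grip_width: 0.0256
gripper_force: 44.9
```

{"api": "arm_command", "payload": {
  "travel": [
    [0, 0, 0.01],
    [0, 0, 0.02],
    [0, 0, 0.04],
    [0, 0, 0.08],
    [0, 0, 0.13],
    [0, 0, 0.19],
    [0, 0, 0.24],
    [0, 0, 0.29],
    [0, 0, 0.33],
    [0, 0, 0.34]
  ],
  "turn": [
    [0, 0, 0],
    [0, 0, 0],
    [0, 0, 0],
    [0, 0, 0],
    [0, 0, 0],
    [0, 0, 0],
    [0, 0, 0],
    [0, 0, 0],
    [0, 0, 0],
    [0, 0, 0]
  ],
  "fingers": [0, 0, 0, 0, 0, 0, 0, 0, 0, 0]
}}

```text
clock: 5.25
eef_pos: [0.5777, -0.129, 0.2812]
tcp_rot: [0.643, 0.766, 0.001, 0.002]
wrist_force: [0.3, -0.3, -2.9]
grip_width: 0.0258
gripper_force: 44.9
```

Run:
```python
from h import *
c=cam("scene");s=bot.observe();print(s['eef_pos'],s['wrist_force'],s['gripper_force'],s['grip_width'])
I=c['image'];u,v=map(int,proj(c,s['eef_pos']));print(u,v)
cv2.imwrite("pics/z3.png",cv2.resize(I[v-45:v+55,u-60:u+60],None,fx=6,fy=6,interpolation=2))
```

```text
[ 0.57751166 -0.12897461  0.28071496] [ 0.52071588  0.29220926 -2.48604225] 44.91757392883301 0.025771679064942585
293 118
```

View pics/z3.png

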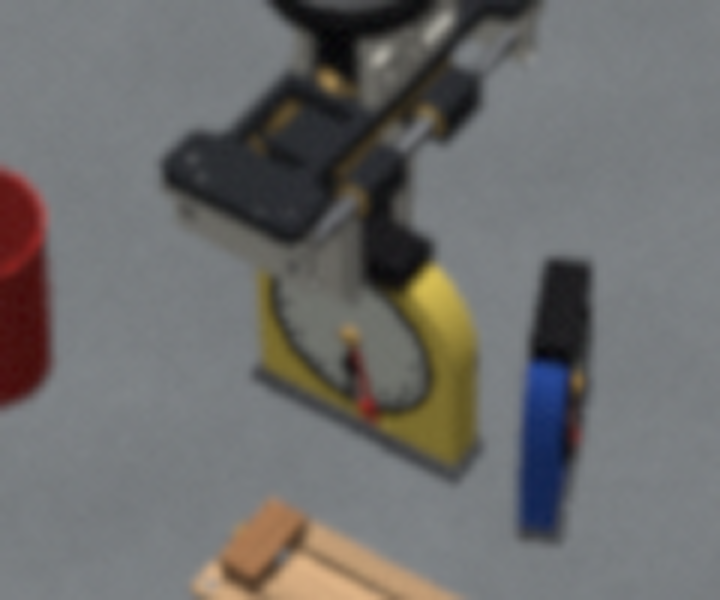

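The gauge hangs free in the fingers. The red tab is at crop (370,408) and the hub at (348,332). Next I measure the mark and refine the log.

```bash
cat >> h.py <<'E'
from scipy.spatial.transform import Rotation as Ro
def dial(c,s,zoff=.101,yoff=0.):
    """pixels of red hand, in dial coords; gauge upright frame derived from the tool"""
    M=Ro.from_quat(s['tcp_rot']).as_matrix(); gx=M[:,1]*np.sign(M[0,1]); gz=-M[:,2]; gy=np.cross(gz,gx)
    O=s['eef_pos']-gz*zoff+gz*.066+gx*.013+gy*yoff
    def loc(u,v):
        o,d=ray(c,u,v); P=o+d*((O-o)@gx)/(d@gx); return (P-O)@gy,(P-O)@gz
    big=cv2.resize(c['image'],None,fx=4,fy=4,interpolation=cv2.INTER_CUBIC)
    h=cv2.cvtColor(big,cv2.COLOR_BGR2HSV).astype(int);H,S,V=h[...,0],h[...,1],h[...,2]
    def pts(m):
        vs,us=np.nonzero(m); q=np.array([loc((u+.5)/4-.5,(v+.5)/4-.5) for u,v in zip(us,vs)]); return q
    u,v=proj(c,O); B=np.zeros(H.shape,bool); r=28; B[int(4*(v-r)):int(4*(v+r)),int(4*(u-r)):int(4*(u+r))]=1
    red=pts(B&((H<6)|(H>172))&(S>120)&(V>60)); red=red[np.hypot(*red.T)<.056]
    dark=pts(B&(V<70)); dark=dark[(np.hypot(*dark.T)<.036)&(dark[:,1]<0)]
    hub=pts(B&(H>12)&(H<26)&(S>90)&(V>120)); hub=hub[np.hypot(*hub.T)<.014]
    return red,dark,hub,(gx,gy,gz,O)
def report(red,dark,hub):
    h=hub.mean(0) if len(hub) else np.zeros(2); print('hub',h,len(hub))
    for n,q in(('red',red),('dark',dark)):
        for cc in (np.zeros(2),h):
            d=q-cc; r=np.hypot(*d.T); a=np.arctan2(d[:,0],-d[:,1])
            k=r>(.036 if n=='red' else .015)
            print(n,k.sum(),'ang mean/med',a[k].mean().round(3),np.median(a[k]).round(3),'rmax',r.max().round(3),'all',a.mean().round(3))
E
python3 - <<'E'
from h import *
c=cam("scene");s=bot.observe();r,d,h,f=dial(c,s);report(r,d,h)
E
```

```text
hub [-0.00150952  0.00811515] 55
red 50 ang mean/med 0.211 0.205 rmax 0.043 all 0.199
red 79 ang mean/med 0.208 0.207 rmax 0.052 all 0.2
dark 158 ang mean/med -0.043 -0.089 rmax 0.036 all -0.082
dark 215 ang mean/med 0.009 -0.024 rmax 0.044 all 0.008
```

Run:
```python
from h import *
c=cam("scene");s=bot.observe();_,_,_,(gx,gy,gz,O)=dial(c,s)
for y in(-.06,.06):
  for x in (0,-.026): print(y,x,proj(c,O-gz*.066+gy*y+gx*x))
print('hub',proj(c,O),'capTopR',proj(c,O+gz*.064+gy*.032))
o,d=ray(c,308.8,152.7);
for u,v in((308.8,152.7),(275.5,135.5)):
  o,d=ray(c,u,v);P=o+d*((O-o)@gx)/(d@gx);print((P-O)@gy,(P-O)@gz)
t=cam("top"); print('top cap',proj(t,O-gx*.013+gz*.064))
I=t['image'];h=cv2.cvtColor(I,cv2.COLOR_BGR2HSV)
# log edges per row: strong horizontal gradient positions
g=cv2.GaussianBlur(I,(3,3),0).astype(int)
for v in (200,210,220,230,240): print(v,''.join('%4d'%x for x in h[v,212:280,2]))
```

```text
-0.06 0 (np.float64(275.90885638881673), np.float64(136.99125934901653))
-0.06 -0.026 (np.float64(281.093970426027), np.float64(131.4939123746776))
0.06 0 (np.float64(309.36236590450727), np.float64(154.9191149021176))
0.06 -0.026 (np.float64(314.39557383285944), np.float64(149.12116979816415))
hub (np.float64(291.69099698853233), np.float64(130.81129980129538)) capTopR (np.float64(300.65932495679675), np.float64(120.00390896716533))
0.05805941616391045 -0.057161999301573736
-0.061054716123174466 -0.05997101981607747
top cap (np.float64(369.1111608678533), np.float64(203.17742344462533))
200  117 118 118 118 118 110  93  88  93  99 105 112 121 129 135 140 145 149 152 153 154 151 142 134 131 130 130 129 131 135 138 140 139 137 135 134 132 126 120 117 113 111 108 103  96  88  84 101 143 172 181 181 176 170 158 145 141 144 145 153 167 171 158 133 114 112 113 113
210  173 150 149 168 182 187 179 145 105  95 101 105 110 118 126 134 139 143 148 151 151 151 150 146 138 133 132 131 130 130 133 137 139 142 141 139 137 133 127 123 121 119 117 115 112 106  99  91  82  78  83  94 104 112 124 136
[... 179 characters left out ...]
32 134 136 138 142 142 142 137 131 128 125 122 119 116 114 111 106  99  89  81  90 131 167 182 185 186 187 186 187 187 188 188 188 187 187 181 154
230  115 120 151 171 174 176 176 178 180 181 182 171 139 105  99 103 107 113 120 127 134 139 143 148 149 149 147 142 137 134 134 135 134 134 135 137 139 141 140 135 132 131 130 129 128 126 124 122 119 115 109 100  91  84 100 144 172 179 180 181 181 171 154 146 149 156 164 171
240  115 115 115 120 158 181 176 157 149 166 179 183 181 163 128 101  98 103 107 113 119 127 135 139 144 147 148 148 146 139 134 134 135 136 136 137 136 138 139 140 138 136 135 135 135 134 131 128 124 120 116 112 106  97  88  86 109 143 161 164 164 162 160 161 163 163 161 157
```

{"api": "arm_command", "payload": {
  "travel": [
    [0, 0.04, 0],
    [-0.01, 0.12, 0],
    [-0.02, 0.21, 0],
    [-0.03, 0.3, 0],
    [-0.04, 0.39, 0],
    [-0.05, 0.48, 0],
    [-0.06, 0.56, 0],
    [-0.066, 0.61, 0],
    [-0.066, 0.64, -0.02],
    [-0.066, 0.644, -0.05]
  ],
  "turn": [
    [0, 0, 0],
    [0, 0, 0.02],
    [0, 0, 0.02],
    [0, 0, 0.02],
    [0, 0, 0.02],
    [0, 0, 0.02],
    [0, 0, 0.02],
    [0, 0, 0.02],
    [0, 0, 0.02],
    [0, 0, 0.02]
  ],
  "fingers": [0, 0, 0, 0, 0, 0, 0, 0, 0, 0]
}}

```text
clock: 6.7
eef_pos: [0.5437, 0.1943, 0.2525]
tcp_rot: [0.635, 0.773, -0.0, -0.0]
wrist_force: [0.4, -0.5, -2.2]
grip_width: 0.0258
gripper_force: 44.9
```

{"api": "arm_command", "payload": {
  "travel": [
    [0, 0, -0.01],
    [0, 0, -0.02],
    [0, 0, -0.03],
    [0, 0, -0.03],
    [0, 0, -0.03],
    [0, 0, -0.03],
    [0, 0, -0.03],
    [0, 0, -0.03],
    [0, 0, -0.03],
    [0, 0, -0.03]
  ],
  "turn": [
    [0, 0, 0],
    [0, 0, 0],
    [0, 0, 0],
    [0, 0, 0],
    [0, 0, 0],
    [0, 0, 0],
    [0, 0, 0],
    [0, 0, 0],
    [0, 0, 0],
    [0, 0, 0]
  ],
  "fingers": [0, 0, 0, 0, 0, 0, 0, 0, 0, 0]
}}

```text
clock: 7.95
eef_pos: [0.544, 0.1932, 0.2386]
tcp_rot: [0.635, 0.772, -0.0, -0.0]
wrist_force: [0.3, -0.3, -2.6]
grip_width: 0.0257
gripper_force: 44.9
```

Run:
```python
from h import *
c=cam("scene");s=bot.observe();print(s['clock'],s['eef_pos'],s['tcp_rot'],s['wrist_force'],s['moment'],s['gripper_force'])
r,d,h,f=dial(c,s);report(r,d,h)
I=c['image'];u,v=map(int,proj(c,s['eef_pos']));print(u,v)
cv2.imwrite("pics/z4.png",cv2.resize(I[v-30:v+70,u-60:u+60],None,fx=6,fy=6,interpolation=2))
```

```text
8.0 [0.54403478 0.19321052 0.23866485] [ 6.35340404e-01  7.72232200e-01  2.75563079e-07 -1.32537047e-05] [-0.13441493  0.24910438 -3.0143171 ] [-0.0196425  -0.11875753 -0.05578879] 44.917391538619995
hub [-0.00233697  0.00865148] 51
red 80 ang mean/med 0.187 0.18 rmax 0.047 all 0.183
red 116 ang mean/med 0.205 0.204 rmax 0.056 all 0.202
dark 233 ang mean/med 0.13 -0.062 rmax 0.036 all 0.048
dark 312 ang mean/med 0.137 0.024 rmax 0.045 all 0.135
390 187
```

View pics/z4.png

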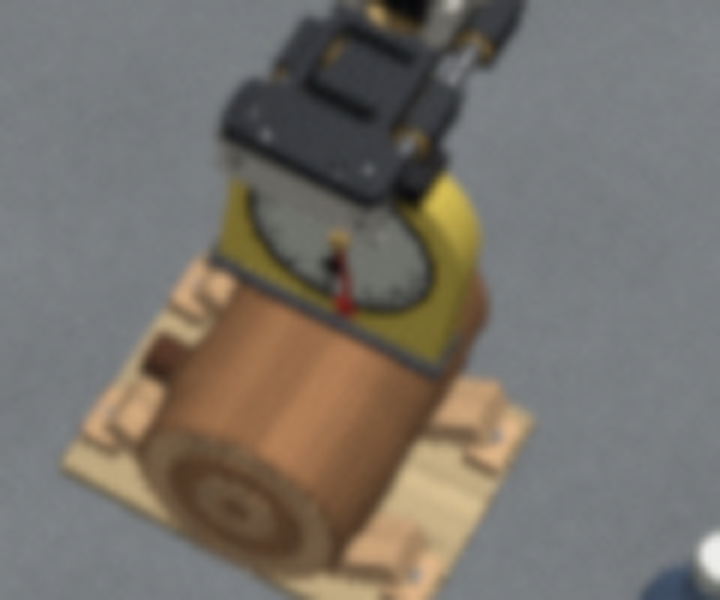

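The gauge hangs over the crown: the hub is at crop (338,240) and the red tab at (345,303), giving a mark of about 0.205 rad. Next I lower it gently.

{"api": "arm_command", "payload": {
  "travel": [
    [0, 0, -0.004],
    [0, 0, -0.008],
    [0, 0, -0.012],
    [0, 0, -0.014],
    [0, 0, -0.016],
    [0, 0, -0.018],
    [0, 0, -0.02],
    [0, 0, -0.021],
    [0, 0, -0.022],
    [0, 0, -0.022]
  ],
  "turn": [
    [0, 0, 0],
    [0, 0, 0],
    [0, 0, 0],
    [0, 0, 0],
    [0, 0, 0],
    [0, 0, 0],
    [0, 0, 0],
    [0, 0, 0],
    [0, 0, 0],
    [0, 0, 0]
  ],
  "fingers": [0, 0, 0, 0, 0, 0, 0, 0, 0, 0]
}}

```text
clock: 9.25
eef_pos: [0.544, 0.1932, 0.2276]
tcp_rot: [0.635, 0.772, -0.0, -0.0]
wrist_force: [-0.6, -0.1, -1.7]
grip_width: 0.0258
gripper_force: 44.9
```

{"api": "arm_command", "payload": {
  "travel": [
    [0, 0, -0.0005],
    [0, 0, -0.001],
    [0, 0, -0.0015],
    [0, 0, -0.002],
    [0, 0, -0.0025],
    [0, 0, -0.003],
    [0, 0, -0.003],
    [0, 0, -0.003],
    [0, 0, -0.003],
    [0, 0, -0.003]
  ],
  "turn": [
    [0, 0, 0],
    [0, 0, 0],
    [0, 0, 0],
    [0, 0, 0],
    [0, 0, 0],
    [0, 0, 0],
    [0, 0, 0],
    [0, 0, 0],
    [0, 0, 0],
    [0, 0, 0]
  ],
  "fingers": [0, 0, 0, 0, 0, 0, 0, 0, 0, 0]
}}

```text
clock: 10.5
eef_pos: [0.544, 0.1932, 0.2261]
tcp_rot: [0.635, 0.772, -0.0, -0.0]
wrist_force: [-0.4, -1.1, -2.7]
grip_width: 0.0259
gripper_force: 44.9
```

{"api": "arm_command", "payload": {
  "travel": [
    [0, 0, -0.0005],
    [0, 0, -0.001],
    [0, 0, -0.0015],
    [0, 0, -0.002],
    [0, 0, -0.0025],
    [0, 0, -0.003],
    [0, 0, -0.003],
    [0, 0, -0.003],
    [0, 0, -0.003],
    [0, 0, -0.003]
  ],
  "turn": [
    [0, 0, 0],
    [0, 0, 0],
    [0, 0, 0],
    [0, 0, 0],
    [0, 0, 0],
    [0, 0, 0],
    [0, 0, 0],
    [0, 0, 0],
    [0, 0, 0],
    [0, 0, 0]
  ],
  "fingers": [0, 0, 0, 0, 0, 0, 0, 0, 0, 0]
}}

```text
clock: 11.75
eef_pos: [0.5442, 0.1932, 0.2255]
tcp_rot: [0.635, 0.772, 0.0, 0.0]
wrist_force: [-2.7, -0.8, 5.6]
grip_width: 0.0258
gripper_force: 44.9
```

{"api": "arm_command", "payload": {
  "travel": [
    [0, 0, 0],
    [0, 0, 0],
    [-0.0007, 0.0035, 0],
    [-0.0014, 0.007, 0],
    [-0.0021, 0.0105, -0.0001],
    [-0.0028, 0.014, -0.0002],
    [-0.0035, 0.0174, -0.0004],
    [-0.0042, 0.0208, -0.0005],
    [-0.0042, 0.0208, -0.0005],
    [-0.0042, 0.0208, -0.0005]
  ],
  "turn": [
    [0, 0, 0],
    [0, 0, 0],
    [-0.0164, -0.0033, 0],
    [-0.0328, -0.0066, 0],
    [-0.0492, -0.01, 0],
    [-0.0656, -0.0133, 0],
    [-0.082, -0.0166, 0],
    [-0.0983, -0.0199, 0],
    [-0.0983, -0.0199, 0],
    [-0.0983, -0.0199, 0]
  ],
  "fingers": [0, 0, 0, 0, 0, 0, 0, 0, 0, 0]
}}

```text
clock: 13.0
eef_pos: [0.542, 0.2037, 0.2253]
tcp_rot: [0.634, 0.771, -0.033, 0.041]
wrist_force: [-2.7, -0.6, 5.9]
grip_width: 0.0259
gripper_force: 44.9
```

{"api": "arm_command", "payload": {
  "travel": [
    [-0.0007, 0.0035, -0.0002],
    [-0.0014, 0.007, -0.0004],
    [-0.0021, 0.0105, -0.0006],
    [-0.0028, 0.014, -0.0009],
    [-0.0035, 0.0174, -0.0012],
    [-0.0042, 0.0208, -0.0015],
    [-0.0042, 0.0208, -0.0015],
    [-0.0042, 0.0208, -0.0015],
    [-0.0042, 0.0208, -0.0015],
    [-0.0042, 0.0208, -0.0015]
  ],
  "turn": [
    [-0.0164, -0.0033, 0],
    [-0.0328, -0.0066, 0],
    [-0.0492, -0.01, 0],
    [-0.0656, -0.0133, 0],
    [-0.082, -0.0166, 0],
    [-0.0983, -0.0199, 0],
    [-0.0983, -0.0199, 0],
    [-0.0983, -0.0199, 0],
    [-0.0983, -0.0199, 0],
    [-0.0983, -0.0199, 0]
  ],
  "fingers": [0, 0, 0, 0, 0, 0, 0, 0, 0, 0]
}}

```text
clock: 14.25
eef_pos: [0.5399, 0.214, 0.2246]
tcp_rot: [0.632, 0.768, -0.066, 0.082]
wrist_force: [-2.3, 0.1, 6.3]
grip_width: 0.0255
gripper_force: 44.9
```

{"api": "arm_command", "payload": {
  "travel": [
    [0, 0, 0],
    [0, 0, 0],
    [0, 0, 0],
    [0, 0, 0],
    [0, 0, 0],
    [0, 0, 0],
    [0, 0, 0],
    [0, 0, 0],
    [0, 0, 0],
    [0, 0, 0]
  ],
  "turn": [
    [0, 0, 0],
    [0, 0, 0],
    [0, 0, 0],
    [0, 0, 0],
    [0, 0, 0],
    [0, 0, 0],
    [0, 0, 0],
    [0, 0, 0],
    [0, 0, 0],
    [0, 0, 0]
  ],
  "fingers": [0, 0, 0, 0, 0, 0, 0, 0, 0, 0]
}}

```text
clock: 15.5
eef_pos: [0.5399, 0.214, 0.2246]
tcp_rot: [0.632, 0.768, -0.066, 0.082]
wrist_force: [-1.8, -0.1, 6.1]
grip_width: 0.0256
gripper_force: 44.9
```

Run:
```python
from h import *
c=cam("scene");s=bot.observe();print(s['clock'],s['eef_pos'],s['tcp_rot'],s['wrist_force'],s['gripper_force'])
r,d,h,f=dial(c,s);report(r,d,h)
I=c['image'];u,v=map(int,proj(c,f[3]));print(u,v)
cv2.imwrite("pics/z5.png",cv2.resize(I[v-25:v+35,u-40:u+40],None,fx=10,fy=10,interpolation=2))
```

```text
15.55 [0.53991886 0.21399711 0.224604  ] [ 0.63189265  0.76791606 -0.06583946  0.08174205] [-2.30451574  0.0930085   6.14046286] 44.92844223976135
hub [0. 0.] 0
red 79 ang mean/med 0.181 0.18 rmax 0.047 all 0.185
red 79 ang mean/med 0.181 0.18 rmax 0.047 all 0.185
dark 153 ang mean/med 0.294 0.164 rmax 0.036 all 0.206
dark 153 ang mean/med 0.294 0.164 rmax 0.036 all 0.206
390 203
```

View pics/z5.png

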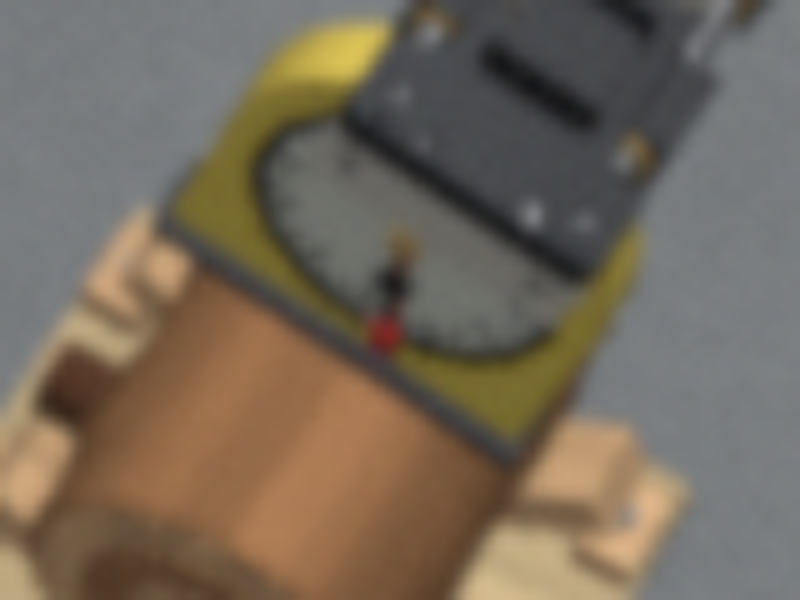

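The black blob (392,285) lies on the line from the hub (402,245) to the red tab (385,333). I'll quantify the difference.

Run:
```python
from h import *
c=cam("scene");s=bot.observe();r,d,h,(gx,gy,gz,O)=dial(c,s)
I=cv2.resize(c['image'],None,fx=10,fy=10,interpolation=2);u0,v0=350,178
def loc(u,v):
    o,dd=ray(c,u,v);P=o+dd*((O-o)@gx)/(dd@gx);return np.array([(P-O)@gy,(P-O)@gz])
crop=cv2.resize(c['image'][178:238,350:430],None,fx=10,fy=10,interpolation=2).astype(int)
B,G,R=[crop[...,i] for i in range(3)]
w=np.zeros(B.shape,bool);w[220:360,340:450]=1
def cen(m,n):
    vs,us=np.nonzero(m&w);p=loc(350+(us.mean()+.5)/10-.5,178+(vs.mean()+.5)/10-.5);print(n,us.mean(),vs.mean(),p,m[w].sum());return p
w2=w.copy();w2[315:]=0
hub=cen((R-B>45)&(R-G<60)&(np.arange(600)[:,None]<262)&(R>100),'hub')
tab=cen((R-G>70)&(R-B>70)&(np.arange(600)[:,None]>310),'tab')
ww=w;w=w2;blk=cen((crop.max(2)<75)&(np.arange(600)[:,None]<310)&(np.abs(np.arange(800)-392)<28)[None],'black');w=ww
for n,p in(('tab',tab),('blk',blk)):
    q=p-hub;print(n,np.arctan2(q[0],-q[1]),np.hypot(*q))
cal=Ro.from_quat(s['tcp_rot']).as_matrix()[:,2];print('lean',np.arccos(-cal[2]))
# plumb direction check in-plane through tab
up=np.array([0,0,1.]);print('plumb angle',np.arctan2(-(up@gy)*-1,up@gz))
```

```text
hub nan nan [nan nan] 0
tab 386.2738095238095 333.83730158730157 [ 0.0072085  -0.03753707] 252
black 391.91746794871796 286.6642628205128 [ 0.00079051 -0.01588932] 1248
tab nan nan
blk nan nan
lean 0.21028098230022318
plumb angle -0.2102706855970686<stdin>:10: RuntimeWarning: Mean of empty slice.
  ret = ret.dtype.type(ret / rcount)
```

Run:
```python
from h import *
c=cam("scene");s=bot.observe();r,d,h,(gx,gy,gz,O)=dial(c,s)
def loc(u,v):
    o,dd=ray(c,u,v);P=o+dd*((O-o)@gx)/(dd@gx);return np.array([(P-O)@gy,(P-O)@gz])
L=[loc(350+(u+.5)/10-.5,178+(v+.5)/10-.5) for u,v in((162,228),(513,460),(402,245),(386,334))]
print(np.round(L,4)); e=L[1]-L[0];print('base slope vs tool',np.arctan2(e[1],e[0]),np.hypot(*e)); q=L[3]-L[2];print('mark',np.arctan2(q[0],-q[1]),np.hypot(*q)); print(s['wrist_force'])
```

```text
[[-0.0597 -0.0573]
 [ 0.0555 -0.0553]
 [-0.0036  0.0041]
 [ 0.0072 -0.0377]]
base slope vs tool 0.016893113439796176 0.11527134270453478
mark 0.2533983251991766 0.04318885734252381
[-1.50517006  0.21685264  5.55860303]
```

{"api": "arm_command", "payload": {
  "travel": [
    [-0.0004, 0.002, -0.0002],
    [-0.0008, 0.004, -0.0004],
    [-0.0008, 0.004, -0.0004],
    [-0.0008, 0.004, -0.0004],
    [-0.0008, 0.004, -0.0004],
    [-0.0008, 0.004, -0.0004],
    [-0.0008, 0.004, -0.0004],
    [-0.0008, 0.004, -0.0004],
    [-0.0008, 0.004, -0.0004],
    [-0.0008, 0.004, -0.0004]
  ],
  "turn": [
    [-0.0093, -0.0019, 0],
    [-0.0186, -0.0038, 0],
    [-0.0186, -0.0038, 0],
    [-0.0186, -0.0038, 0],
    [-0.0186, -0.0038, 0],
    [-0.0186, -0.0038, 0],
    [-0.0186, -0.0038, 0],
    [-0.0186, -0.0038, 0],
    [-0.0186, -0.0038, 0],
    [-0.0186, -0.0038, 0]
  ],
  "fingers": [0, 0, 0, 0, 0, 0, 0, 0, 0, 0]
}}

```text
clock: 16.9
eef_pos: [0.5395, 0.216, 0.2244]
tcp_rot: [0.631, 0.767, -0.072, 0.089]
wrist_force: [-1.8, -0.3, 6.2]
grip_width: 0.0256
gripper_force: 44.9
```

{"api": "arm_command", "payload": {
  "travel": [
    [0, 0, 0],
    [0, 0, 0],
    [0, 0, 0],
    [0, 0, 0],
    [0, 0, 0],
    [0, 0, 0],
    [0, 0, 0],
    [0, 0, 0],
    [0, 0, 0],
    [0, 0, 0]
  ],
  "turn": [
    [0, 0, 0],
    [0, 0, 0],
    [0, 0, 0],
    [0, 0, 0],
    [0, 0, 0],
    [0, 0, 0],
    [0, 0, 0],
    [0, 0, 0],
    [0, 0, 0],
    [0, 0, 0]
  ],
  "fingers": [0, 0, 0, 0, 0, 0, 0, 0, 0, 0]
}}

```text
clock: 18.15
eef_pos: [0.5395, 0.216, 0.2244]
tcp_rot: [0.631, 0.767, -0.072, 0.089]
wrist_force: [-2.1, -0.2, 5.8]
grip_width: 0.0255
gripper_force: 44.9
```

Run:
```python
from h import *
s=bot.observe();print(s['wrist_force'],s['gripper_force'],s['eef_pos'])
if 0<s['wrist_force'][2]<15: print(ticket.finish_job())
```

```text
[-2.14045737 -0.19281686  5.79804064] 44.92871403694153 [0.53952273 0.2159948  0.2244068 ]
the job is handed in; nothing more can be done
None
```

I handed the job in with the gauge held on the log, pressed with about 8 N and leaning about 0.23 rad; the red hand measured 0.20–0.25 rad, and no verdict came back.

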